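Nest the parts cups in the bench drawer and shut it

TASK

Clear the bench: pull the drawer open, nest all the plastic cups that are out into one set standing in it, mouth down, each cup over the next smaller one so that every rim stands on the drawer floor, and lay the hex key set flat, right way up, on the floor beside them. Then slide the drawer fully shut, and leave the circuit board where it is.

Things in the scene. Friction and masses are not known exactly. Their poses are not given: they have to be found in the camera images.
- cup_a: yellow plastic cup, number 1 of 5 in size (1 = smallest), standing mouth down, may be absent; tapered: outside diameter 38 mm at the mouth (bottom), 30 mm at the closed flat top; height 34 mm, wall 2 mm, closed end 3 mm thick; a thin steel band weights the rim, 60 to 140 g in all; origin at the centre of the mouth, z up towards the closed end
- cup_b: black plastic cup, number 2 of 5 in size (1 = smallest), standing mouth down, may be absent; tapered: outside diameter 46 mm at the mouth (bottom), 38 mm at the closed flat top; height 41 mm, wall 2 mm, closed end 3 mm thick; a thin steel band weights the rim, 60 to 140 g in all; origin at the centre of the mouth, z up towards the closed end
- cup_c: white plastic cup, number 3 of 5 in size (1 = smallest), standing mouth down, may be absent; tapered: outside diameter 54 mm at the mouth (bottom), 46 mm at the closed flat top; height 48 mm, wall 2 mm, closed end 3 mm thick; a thin steel band weights the rim, 60 to 140 g in all; origin at the centre of the mouth, z up towards the closed end
- cup_d: green plastic cup, number 4 of 5 in size (1 = smallest), standing mouth down, may be absent; tapered: outside diameter 62 mm at the mouth (bottom), 54 mm at the closed flat top; height 55 mm, wall 2 mm, closed end 3 mm thick; a thin steel band weights the rim, 60 to 140 g in all; origin at the centre of the mouth, z up towards the closed end
- cup_e: blue plastic cup, number 5 of 5 in size (1 = smallest), standing mouth down, may be absent; tapered: outside diameter 70 mm at the mouth (bottom), 62 mm at the closed flat top; height 62 mm, wall 2 mm, closed end 3 mm thick; a thin steel band weights the rim, 60 to 140 g in all; origin at the centre of the mouth, z up towards the closed end
- hexset: hex key set: black plastic holder 110 mm long (its x), 30 mm wide (its y), 24 mm high, steel keys lying in its top (to 28 mm high); origin at the centre of its underside, z up
- drawer (a joint): the one drawer of the low blue unit: 0 = shut, grows as it is pulled out towards the robot, up to 0.165 m; stays where it is left (slides with about 2 N)
- drawer_floor (a point): centre of the drawer's inner floor, 12 mm above the bench, moves with the drawer. x from the grey front to the back, y to the left, z up. Inside 200 (x) by 236 mm (y), uncovered up to 153 mm behind the front panel when fully out. Front panel 12 mm thick, 76 mm high over the floor; sides and back 30 mm high. The fixed blue unit behind is 270 mm wide, 96 mm high, with 78 mm over the drawer floor
- drawer_handle (a point): middle of the steel bar handle on the drawer front: bar about 10 mm thick, 110 mm long along the drawer's y, standing 35 mm out from the front panel, 64 mm above the bench; moves with the drawer
- circuit_board: bystander: green circuit board 120 x 80 x 6 mm with black parts on it, origin at the centre of its underside; leave it alone

How it is judged:
By the outcome, as a careful person would: the job done as asked, in the order asked, and still so for the second after the job is handed in, with the robot touching nothing.
Of cup_a, cup_b, cup_c, cup_d, cup_e only 3 to 5 are there at a start; the rules pass over those that are not, and their reading is None.
At some moment in a run one of cup_a, cup_b, cup_c, cup_d, cup_e, hexset may be knocked a few centimetres aside while the robot is not near it.
It also fails if it takes over 210 s, if anything falls off the work surface, if the arm or the gripper's body presses on something with over 40 N, if the wrist force passes 120 N, or if a joint passes its speed limit or range.

ROBOT

A 6-joint arm with a two-finger parallel gripper is mounted at the origin on the work surface. World frame = base frame: x ahead of the robot, y to its left, z up, the work surface at z = 0. Lengths are in mm, angles in degrees, forces in N, time in s.
With the tool pointing down it reaches from about 350 to 850 mm from the base axis. Payload 8.1 kg.
Tool frame: the origin (TCP) lies midway between the tips of the shut fingers; the grasp point (between the pads) lies 19 mm behind it; z points along the fingers, y is the line along which they close (so a half turn about z gives the same grasp; the last joint's range is limited). The gripper opens to 85 mm and grips with 20 to 120 N. Pads are 22 mm wide; open, the fingers measure 114 mm over their backs; the gripper's body (76 mm by 85 mm) begins 54 mm behind the grasp point. The pads swing forward as they close: fully open they stand 13 mm farther back than shut.
Start: joints at [-70.096, 7.471, 85.268, -0, 87.261, -4.893], TCP at [251.668, -544.673, 231.292] pointing down, gripper open.
Joint ranges: [-169.43, 169.43], [-51.17, 129.36], [1.28, 143.12], [-76.62, 256.62], [0, 156.53], [-152.29, 152.29]. Speed limits (degrees/s): [136.94, 136.94, 159.86, 180, 180, 180].

INTERFACE

Orientations are given as [roll, pitch, yaw] about the fixed x, y, z axes, in that order (R = Rz(yaw) Ry(pitch) Rx(roll)).
In Python, from bench import sensors, optics, r gives the robot as it stands.
- The arm moves only by the tool apply_moves, never from a script. Its argument "targets" is a list of rows, each a list of 7 numbers: the shift along the tool's x, y, z in mm, then the turn, a rotation vector about the tool's x, y, z in rad, then the closure, from 0 (fully open) to 1 (shut). In form: [[x, y, z, wx, wy, wz, claw], ...]. A call has 1 to 20 rows; each row shifts and turns the commanded pose from where the row before left it, along the tool's axes as they then stand; what a row does not reach is not made up. A row lasts 1/8 s, in which the tool goes at most 62.5 mm and 10.7 degrees, less where a joint would pass 70% of its speed; a pose out of reach is approached as far as the arm can. A call is refused whole if a number of a shift passes 62.5 or a number of a turn 0.188, either way. A call with a gripper value outside its range is refused whole. The fingers move at their own pace and stop on an object; "force" is the grip in N (left out, the last holds). Time passes only in rows, so rows that do not move let the fingers close. It gives the time, the measured TCP pose, the force, the opening and the grip force at its end, in the units of the state.
- sensors.sense(): the state, without advancing time (a new reading comes with each control period).
- optics.snapshot(name): name is "scene" or "top"; returns the picture (384x512x3 uint8, red, green, blue); there is no depth.
- optics.get_calibration(name): a dict with "camera_matrix" (3x3 intrinsics, pixels), "pose" (4x4, takes a point from camera to world coordinates). Camera axes: x right, y down, z forward; pixel columns grow to the right and rows downward; lengths in mm; the calibration is good to about 2 mm. A picture is of the moment at which its call begins. get_calibration takes no time and is no camera call.
- r.hand_in(): hands the job in; it is judged then, once.
The state is a dict: "time": time; "joint_pos": joint angles; "qd": joint speeds; "joint_efforts": joint torques, N m; "tool_pos": TCP position; "tcp_rot": TCP orientation; "ft_force": force on the tool from outside, world axes, zero at the start; "wrist_torque": the same for the moment, N m; "finger_gap": finger opening in mm; "grip_force": force on a finger pad.
Only numpy, scipy, OpenCV 4.12 (cv2) and the standard library are available. Lean on these libraries where they do the work, as an engineer would, in place of code of your own. Each camera call takes 0.05 s, during which the arm holds its last target. There are 200 camera calls.

## Working session

There is one attempt and no reset: what is moved stays moved. The work goes in short steps, Python scripts to look and compute and a tool call to move; the robot and the scene stay as the last step left them, time stands still between calls to the robot, and variables do not carry over. Pictures are saved under pics/ and viewed, at most 14 in all, crops included, and the job is handed in when it is done.

Besides the shell and the picture viewer there is one more tool, called after ">>>" as name([rows], argument=value, ...), one row to a line, values as JSON. apply_moves: Moves the arm, as the interface text tells. Its arguments: {"type":"object","properties":{"targets":{"type":"array"},"force":{"type":"number"}},"required":["targets"]}

```bash
ls; mkdir -p pics
python3 - <<'E'
from bench import sensors, optics, r
import cv2,numpy as np
print(sensors.sense())
for n in("scene","top"):
    im=optics.snapshot(n); cv2.imwrite(f"pics/{n}0.png",cv2.resize(im[:,:,::-1],(800,600),interpolation=cv2.INTER_CUBIC))
    c=optics.get_calibration(n); print(n,np.round(c["camera_matrix"],1).tolist(),np.round(c["pose"],4).tolist())
E
```

```text
pics
{'time': 0.0, 'joint_pos': array([-7.00950898e+01,  7.51296682e+00,  8.53294420e+01,  2.40846384e-03,
        8.72624291e+01, -4.89269532e+00]), 'qd': array([ 0.0054466 ,  0.06586727,  0.01298376,  0.00752247, -0.00353289,
       -0.04944235]), 'joint_efforts': array([-1.24058803e-03, -5.69409835e+01, -5.00546622e+01, -3.64448370e-04,
        1.50090567e-02, -1.78849660e-05]), 'tool_pos': array([ 251.49785844, -544.13947328,  230.26520459]), 'tcp_rot': array([-1.79895749e+02, -1.13383511e-02,  2.47974779e+01]), 'ft_force': array([ 1.51397969,  0.12109267, -0.82885769]), 'wrist_torque': array([ 0.02389618,  0.02785867, -0.04135456]), 'grip_force': 0.0, 'finger_gap': 85.39400565970584}
scene [[446.9, 0.0, 255.4], [0.0, 446.9, 192.1], [0.0, 0.0, 1.0]] [[0.8528, 0.3552, -0.3829, 1044.0934], [0.5222, -0.5674, 0.6367, -794.3189], [0.0089, -0.7429, -0.6693, 902.5971], [0.0, 0.0, 0.0, 1.0]]
top [[447.2, 0.0, 251.3], [0.0, 447.2, 194.7], [0.0, 0.0, 1.0]] [[0.0035, -0.9862, 0.1652, 388.4589], [-1.0, -0.0028, 0.0048, 11.6801], [-0.0043, -0.1653, -0.9862, 1193.002], [0.0, 0.0, 0.0, 1.0]]
```

View pics/scene0.png

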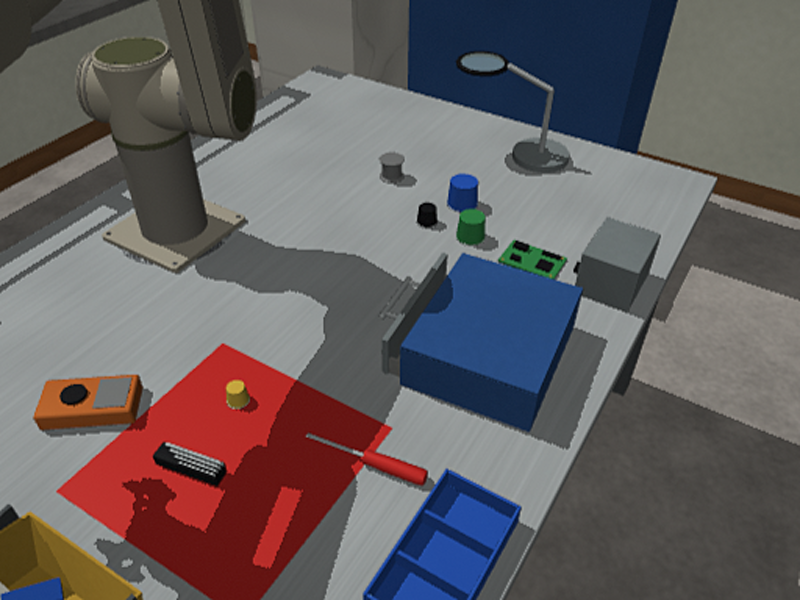

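View pics/top0.png

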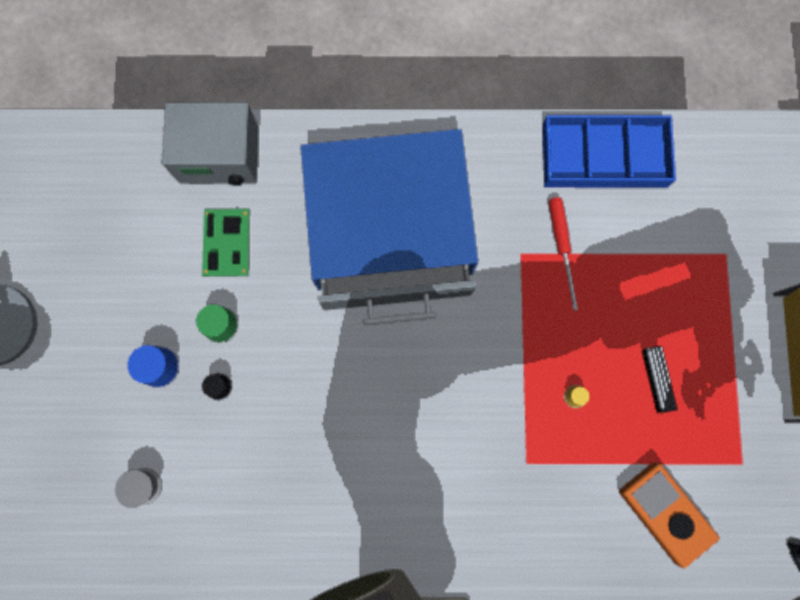

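The top view (800x600) shows yellow at (577,397), black at (216,386), green at (216,322), blue at (153,366) and the hex set at (659,379). There is no white cup, and the grey spool at (135,488) is a distractor. The drawer handle is near (400,318), with the unit turned about 5°.

```bash
cat > h.py <<'E'
from bench import sensors, optics, r
import cv2,numpy as np
from scipy.optimize import least_squares
def cal(n):
    c=optics.get_calibration(n); return np.array(c["camera_matrix"]),np.array(c["pose"])
def proj(n,P):
    K,T=cal(n); q=(np.atleast_2d(P)-T[:3,3])@T[:3,:3]@K.T; return q[:,:2]/q[:,2:]
def unproj(n,uv,z):
    K,T=cal(n); d=T[:3,:3]@np.linalg.solve(K,[uv[0],uv[1],1]); return T[:3,3]+d*(z-T[2,3])/d[2]
CUP=dict(a=(38,30,34),b=(46,38,41),d=(62,54,55),e=(70,62,62))
def mask(im,k):
    h,s,v=cv2.split(cv2.cvtColor(im,cv2.COLOR_RGB2HSV))
    return {'a':(h>20)&(h<35)&(s>120)&(v>60),'b':(v<50),'d':(h>45)&(h<80)&(s>100),'e':(h>100)&(h<125)&(s>130)}[k]
def hullpts(n,pts): return cv2.convexHull(proj(n,pts).astype(np.float32))
def cen(h):
    m=cv2.moments(h); return np.array([m['m10'],m['m01']])/m['m00'],m['m00']
t=np.linspace(0,2*np.pi,48,endpoint=False); C=np.c_[np.cos(t),np.sin(t)]
def cuppts(k,x,y,z0=0):
    d0,d1,H=CUP[k]; return np.r_[np.c_[C*d0/2+[x,y],0*t+z0],np.c_[C*d1/2+[x,y],0*t+z0+H]]
def blob(im,n,k,xy,z0=0,R=45):
    """component of colour k nearest the guess xy"""
    g=proj(n,[[*xy,z0+CUP[k][2]/2]])[0]
    N,L,S,c=cv2.connectedComponentsWithStats(mask(im,k).astype(np.uint8))
    i=min((i for i in range(1,N) if S[i,4]>60),key=lambda i:np.hypot(*(c[i]-g)),default=None)
    return None if i is None else (c[i],S[i,4])
def findcup(n,im,k,xy,z0=0):
    b=blob(im,n,k,xy,z0)
    if b is None: return None
    s=least_squares(lambda p:cen(hullpts(n,cuppts(k,p[0],p[1],z0)))[0]-b[0],xy)
    return s.x.round(1),b[1],round(cen(hullpts(n,cuppts(k,*s.x,z0)))[1])
def to(x,y,z,yaw=None):
    """remaining shift in tool axes; rad about tool z"""
    s=sensors.sense();p=s['tool_pos'];q=np.radians(s['tcp_rot'][2]);d=np.array([x,y,z])-p
    t=0 if yaw is None else (np.degrees(q)-yaw+90)%180-90
    q2=q-np.radians(t)
    print('turn z rad',round(np.radians(t),3),'then shift',np.round([np.cos(q2)*d[0]+np.sin(q2)*d[1],np.sin(q2)*d[0]-np.cos(q2)*d[1],-d[2]],1),'t',s['time'])
E
python3 - <<'E'
from h import *
ims={n:optics.snapshot(n) for n in('scene','top')}
T={'a':(577,397),'b':(216,386),'d':(216,322),'e':(153,366)}
for k,uv in T.items():
    g=unproj('top',(uv[0]*.64,uv[1]*.64),CUP[k][2])[:2]
    for n in ims: print(k,n,findcup(n,ims[n],k,g))
im=ims['top'][:,:,::-1]
a=cv2.resize(im[160:230,180:320],None,fx=5.6,fy=5.6,interpolation=cv2.INTER_CUBIC)
b=cv2.resize(im[210:270,360:460],None,fx=4,fy=4,interpolation=cv2.INTER_CUBIC)
c=ims['scene'][:,:,::-1]; c=cv2.resize(c[150:250,235:295],None,fx=4,fy=4,interpolation=cv2.INTER_CUBIC)
cv2.imwrite('pics/c1.png',a); cv2.imwrite('pics/c2.png',b)
E
```

```text
a scene (array([ 428.1, -288. ]), np.int32(189), 228)
a top (array([ 431.7, -291.5]), np.int32(138), 184)
b scene (array([443.2, 318. ]), np.int32(163), 191)
b top (array([447. , 313.6]), np.int32(211), 274)
d scene (array([548.4, 321.7]), np.int32(343), 378)
d top (array([553.3, 317. ]), np.int32(448), 513)
e scene (array([473.8, 425.4]), np.int32(383), 431)
e top (array([480.1, 418.9]), np.int32(650), 722)
```

View pics/c1.png

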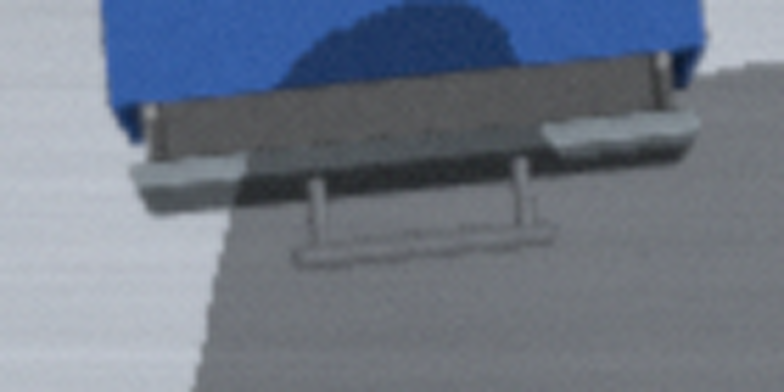

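View pics/c2.png

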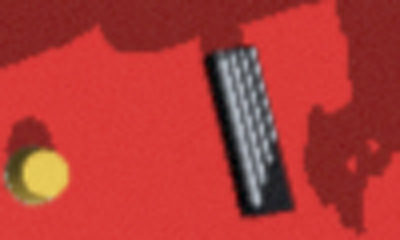

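```bash
python3 - <<'E'
s=open('h.py').read()
s=s.replace("(s>120)&(v>60)","(s>90)&(v>25)").replace("(v<50)","(v<62)").replace("(h<80)&(s>100)","(h<85)&(s>60)").replace("(s>130)}","(s>90)}")
open('h.py','w').write(s)
E
python3 - <<'E'
from h import *
ims={n:optics.snapshot(n) for n in('scene','top')}
G=dict(a=(430,-290),b=(445,316),d=(551,319),e=(477,422))
for k,g in G.items():
    for n in ims: print(k,n,findcup(n,ims[n],k,g))
f=lambda x,y:(180+x/5.6,160+y/5.6)
hl=unproj('top',f(297,258),64);hr=unproj('top',f(552,235),64);print('handle',hl,hr,(hl+hr)/2,np.hypot(*(hl-hr)[:2]))
pl=unproj('top',f(132,165),88);pr=unproj('top',f(700,115),88);print('panel',pl,pr)
for p in[(105,100),(705,45)]: print('unit front top',unproj('top',f(*p),96))
f=lambda x,y:(360+x/4,210+y/4)
for p,z in[((206,55),24),((254,46),24),((294,209),24),((242,216),24)]: print(unproj('top',f(*p),z))
im=ims['scene'][:,:,::-1]
a=im[150:240,240:380]; b=im[235:320,90:170]
cv2.imwrite('pics/s1.png',cv2.resize(a,None,fx=5.6,fy=5.6,interpolation=cv2.INTER_CUBIC))
E
```

```text
a scene (array([ 428.6, -288.4]), np.int32(197), 228)
a top (array([ 431.8, -291.3]), np.int32(139), 184)
b scene (array([443.5, 317.3]), np.int32(169), 191)
b top (array([447.2, 313.2]), np.int32(226), 274)
d scene (array([548.7, 322.2]), np.int32(359), 378)
d top (array([553. , 316.6]), np.int32(483), 512)
e scene (array([474.2, 424.9]), np.int32(397), 432)
e top (array([479.8, 418.5]), np.int32(690), 721)
handle [548.14966138  63.69289574  64.        ] [559.07377007 -52.43904887  64.        ] [553.61171573   5.62692344  64.        ] 116.64460857296983
panel [586.64940701 137.03587776  88.        ] [ 610.19162069 -117.94995255   88.        ]
unit front top [614.71213795 148.83471943  96.        ]
unit front top [ 640.59029674 -119.77359099   96.        ]
[ 508.44866759 -402.25551205   24.        ]
[ 514.45976288 -433.97494202   24.        ]
[ 408.94810762 -453.40665666   24.        ]
[ 404.36713092 -419.64796509   24.        ]
```

View pics/s1.png

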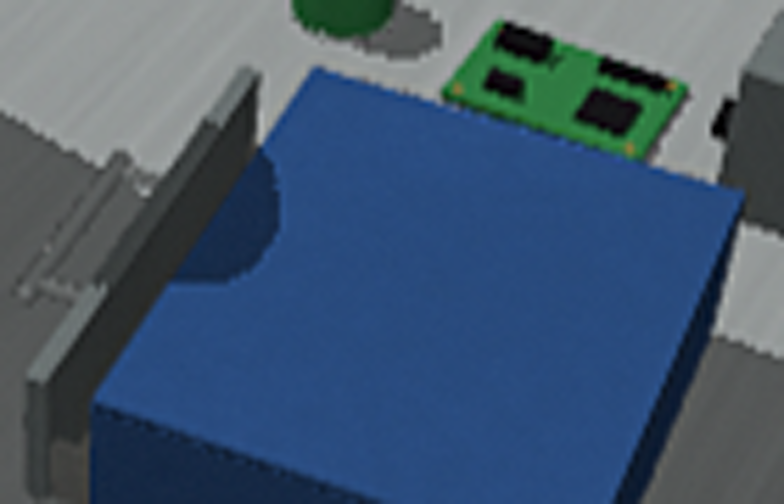

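Run:
```python
from h import *
f=lambda x,y:(240+x/5.6,150+y/5.6)
hr=unproj('scene',f(25,291),64);hl=unproj('scene',f(122,156),64);print('handle',hl,hr,(hl+hr)/2)
for p in[(317,68),(93,402)]: print('unit front top',unproj('scene',f(*p),96))
print('board',unproj('scene',f(500,20),6),unproj('top',(203*.64,208*.64),6))
to(553,7,150,5.4-90)
```

```text
handle [547.83188605  66.13681282  64.        ] [560.09037107 -46.73724162  64.        ] [553.96112856   9.6997856   64.        ]
unit front top [616.42808043 148.23789937  96.        ]
unit front top [ 643.44104614 -120.31480618   96.        ]
board [639.4647758  352.13005086   6.        ] [758.67768274 352.93234683   6.        ]
turn z rad -1.232 then shift [520.7 352.   80.9] t 0.3
```

>>> apply_moves([
  [0,0,0,0,0,-0.176,0.7],
  [0,0,0,0,0,-0.176,0.7],
  [0,0,0,0,0,-0.176,0.7],
  [0,0,0,0,0,-0.176,0.7],
  [0,0,0,0,0,-0.176,0.7],
  [0,0,0,0,0,-0.176,0.7],
  [0,0,0,0,0,-0.176,0.7],
  [43.4,29.3,0,0,0,0,0.7],
  [43.4,29.3,0,0,0,0,0.7],
  [43.4,29.3,0,0,0,0,0.7],
  [43.4,29.3,0,0,0,0,0.7],
  [43.4,29.3,0,0,0,0,0.7],
  [43.4,29.3,0,0,0,0,0.7],
  [43.4,29.3,0,0,0,0,0.7],
  [43.4,29.3,0,0,0,0,0.7],
  [43.4,29.3,0,0,0,0,0.7],
  [43.4,29.3,0,0,0,0,0.7],
  [43.4,29.3,0,0,0,0,0.7],
  [43.4,29.3,0,0,0,0,0.7],
])

```text
time: 2.68
tool_pos: [553.5, 8.5, 231.4]
tcp_rot: [180.0, 0.0, 95.4]
ft_force: [1.5, -0.1, 0.1]
finger_gap: 25.2
grip_force: 0.0
```

Run:
```python
from h import *
to(554,7.5,45,95.4); print(sensors.sense()['tcp_rot'])
```

```text
turn z rad -0.0 then shift [ -1.    0.4 186.4] t 2.675
[1.79977682e+02 1.12172835e-02 9.53915967e+01]
```

>>> apply_moves([
  [0,-1.5,40,0,0,0,0.7],
  [0,0,40,0,0,0,0.7],
  [0,0,40,0,0,0,0.7],
  [0,0,15,0,0,0,0.7],
  [0,0,10,0,0,0,0.7],
  [0,0,10,0,0,0,0.7],
  [0,0,10,0,0,0,0.7],
  [0,0,10,0,0,0,0.7],
  [0,0,10,0,0,0,0.7],
  [0,0,0,0,0,0,0.7],
])

```text
time: 3.92
tool_pos: [550.5, 6.8, 45.1]
tcp_rot: [-179.9, -0.0, 95.4]
ft_force: [-0.0, 0.3, 0.0]
finger_gap: 25.4
grip_force: 0.0
```

>>> apply_moves([
  [0,0,0,0,0,0,1],
  [0,0,0,0,0,0,1],
  [0,0,0,0,0,0,1],
  [0,0,0,0,0,0,1],
  [0,0,0,0,0,0,1],
  [0,0,0,0,0,0,1],
], force=40)

```text
time: 4.68
tool_pos: [551.6, 6.7, 46.6]
tcp_rot: [180.0, 0.0, 95.4]
ft_force: [2.2, 0.5, -1.5]
finger_gap: 9.4
grip_force: 39.2
```

>>> apply_moves([
  [0,-10,0,0,0,0,1],
  [0,-12,0,0,0,0,1],
  [0,-12,0,0,0,0,1],
  [0,-12,0,0,0,0,1],
  [0,-12,0,0,0,0,1],
  [0,-12,0,0,0,0,1],
  [0,-12,0,0,0,0,1],
  [0,-12,0,0,0,0,1],
  [0,-12,0,0,0,0,1],
  [0,-10,0,0,0,0,1],
  [0,-4,0,0,0,0,1],
  [0,0,0,0,0,0,1],
])

```text
time: 6.18
tool_pos: [430.9, -5.9, 46.5]
tcp_rot: [-180.0, 0.1, 95.4]
ft_force: [-0.4, -8.7, 3.8]
finger_gap: 9.3
grip_force: 41.1
```

>>> apply_moves([
  [0,-4,0,0,0,0,1],
  [0,-4,0,0,0,0,1],
  [0,-4,0,0,0,0,1],
  [0,0,0,0,0,0,1],
])

```text
time: 6.68
tool_pos: [419.2, -7.1, 46.5]
tcp_rot: [-180.0, 0.1, 95.4]
ft_force: [-0.0, -9.3, 3.2]
finger_gap: 9.2
grip_force: 41.0
```

>>> apply_moves([
  [0.5,-3,0,0,0,0,1],
  [0,-3,0,0,0,0,1],
  [0,-3,0,0,0,0,1],
  [0,-3,0,0,0,0,1],
  [0,0,0,0,0,0,1],
])

```text
time: 7.3
tool_pos: [416.1, -7.0, 48.0]
tcp_rot: [178.8, 0.2, 95.3]
ft_force: [50.3, -4.0, -40.9]
finger_gap: 9.5
grip_force: 38.6
```

>>> apply_moves([
  [0,4,0,0,0,0,1],
  [0,4,0,0,0,0,1],
  [0,0,0,0,0,0,1],
  [0,0,0,0,0,0,0.7],
  [0,0,0,0,0,0,0.7],
  [0,0,0,0,0,0,0.7],
  [0,0,0,0,0,0,0.7],
])

```text
time: 8.18
tool_pos: [415.5, -5.4, 46.1]
tcp_rot: [-180.0, -0.0, 95.4]
ft_force: [0.7, -0.5, -0.1]
finger_gap: 25.5
grip_force: 0.0
```

Run:
```python
from h import *
print(sensors.sense()['ft_force'],sensors.sense()['tool_pos'])
```

```text
[ 0.66026282 -0.50670229 -0.06843394] [415.52331505  -5.39823685  46.05633034]
```

>>> apply_moves([
  [0,0,-20,0,0,0,0.7],
  [0,0,-40,0,0,0,0.7],
  [0,0,-50,0,0,0,0.7],
  [0,0,-50,0,0,0,0],
  [0,-10,-40,0,0,0,0],
  [0,0,0,0,0,0,0],
])

```text
time: 8.93
tool_pos: [407.6, -6.7, 250.2]
tcp_rot: [179.6, 0.1, 95.4]
ft_force: [0.3, 0.2, -0.6]
finger_gap: 78.5
grip_force: 0.0
```

Run:
```python
from h import *
ims={n:optics.snapshot(n) for n in('scene','top')}
G=dict(a=(430,-290),b=(445,316),d=(551,319),e=(477,422))
for k,g in G.items():
    print(k,*[findcup(n,ims[n],k,g) for n in ims])
s=sensors.sense();print(s['tool_pos'],s['time'])
a=ims['top'][150:290,170:330,::-1];b=ims['scene'][150:290,200:360,::-1]
cv2.imwrite('pics/d1.png',cv2.resize(np.hstack([a,b]),None,fx=2.5,fy=2.5,interpolation=cv2.INTER_CUBIC))
```

```text
a (array([ 428.5, -288.4]), np.int32(196), 228) (array([ 431.7, -291.2]), np.int32(138), 184)
b (array([443.3, 317.4]), np.int32(168), 191) (array([447.1, 313.1]), np.int32(228), 274)
d (array([548.7, 322.2]), np.int32(359), 378) (array([553. , 316.7]), np.int32(481), 512)
e (array([474.2, 424.9]), np.int32(397), 432) (array([479.9, 418.4]), np.int32(692), 721)
[406.04483679  -6.47163381 246.208008  ] 9.025
```

View pics/d1.png

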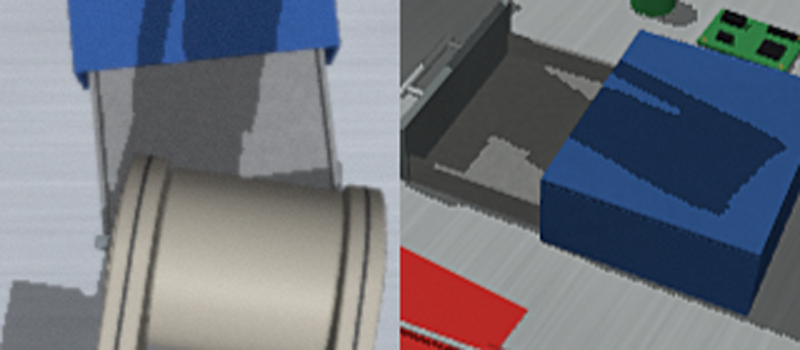

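Run:
```python
from h import *
to(430,-290,3,95.4)
```

```text
turn z rad -0.0 then shift [-284.5   -2.8  243.2] t 9.025
```

>>> apply_moves([
  [-40,0,0,0,0,0,0],
  [-41,0,0,0,0,0,0],
  [-41,0,0,0,0,0,0],
  [-41,0,0,0,0,0,0],
  [-41,0,0,0,0,0,0],
  [-41,0,0,0,0,0,0],
  [-39.5,-2.8,0,0,0,0,0],
  [0,0,50,0,0,0,0],
  [0,0,50,0,0,0,0],
  [0,0,50,0,0,0,0.3],
  [0,0,40,0,0,0,0.3],
  [0,0,20,0,0,0,0.3],
  [0,0,20,0,0,0,0.3],
  [0,0,13,0,0,0,0.3],
  [0,0,0,0,0,0,0.3],
])

```text
time: 10.9
tool_pos: [428.4, -288.8, 1.3]
tcp_rot: [-179.8, -0.2, 95.4]
ft_force: [0.2, 0.1, -0.2]
finger_gap: 59.7
grip_force: 0.0
```

>>> apply_moves([
  [0,0,0,0,0,0,1],
  [0,0,0,0,0,0,1],
  [0,0,0,0,0,0,1],
  [0,0,0,0,0,0,1],
  [0,0,0,0,0,0,1],
  [0,0,0,0,0,0,1],
  [0,0,0,0,0,0,1],
], force=20)

```text
time: 11.78
tool_pos: [430.5, -290.6, 4.0]
tcp_rot: [179.9, 0.1, 95.4]
ft_force: [0.2, -1.2, 5.7]
finger_gap: 35.3
grip_force: 20.5
```

>>> apply_moves([
  [0,0,0,0,0,0,0.2],
  [0,0,0,0,0,0,0.2],
  [0,0,0,0,0,0,0.2],
  [0,0,0,0,0,0,0.2],
  [0,0,-10,0,0,0.174,0.2],
  [0,0,-10,0,0,0.174,0.2],
  [0,0,-10,0,0,0.174,0.2],
  [0,0,-10,0,0,0.174,0.2],
  [0,0,0,0,0,0.174,0.2],
  [0,0,10,0,0,0.174,0.2],
  [0,0,10,0,0,0.174,0.2],
  [0,0,10,0,0,0.174,0.2],
  [0,0,10,0,0,0.179,0.2],
  [0,0,0,0,0,0,1],
  [0,0,0,0,0,0,1],
  [0,0,0,0,0,0,1],
  [0,0,0,0,0,0,1],
  [0,0,0,0,0,0,1],
  [0,0,0,0,0,0,1],
  [0,0,0,0,0,0,1],
], force=20)

```text
time: 14.28
tool_pos: [430.1, -290.3, 3.6]
tcp_rot: [180.0, -0.0, 5.4]
ft_force: [0.8, -0.7, 2.5]
finger_gap: 35.5
grip_force: 20.2
```

Run:
```python
from h import *
s=sensors.sense();print(s['joint_pos'].round(1),s['tool_pos'].round(1))
ims={n:optics.snapshot(n) for n in('scene','top')}
G=dict(b=(445,316),d=(551,319),e=(477,422))
for k,g in G.items():
    print(k,*[findcup(n,ims[n],k,g) for n in ims])
```

```text
[-39.7   8.8 109.2  -0.   61.9  44.9] [ 430.1 -290.3    3.6]
b (array([443.4, 317.2]), np.int32(167), 191) (array([447. , 313.3]), np.int32(222), 274)
d (array([548.8, 321.7]), np.int32(358), 378) (array([553. , 316.7]), np.int32(482), 512)
e (array([473.3, 422.9]), np.int32(396), 432) (array([479.9, 418.4]), np.int32(692), 721)
```

Run:
```python
from h import *
to(538,51,17,5.4)
```

```text
turn z rad -0.0 then shift [ 139.5 -329.6  -13.4] t 14.375
```

>>> apply_moves([
  [0,0,-10,0,0,0,1],
  [0,0,-30,0,0,0,1],
  [0,0,-40,0,0,0,1],
  [0,0,-40,0,0,0,1],
  [0,0,-40,0,0,0,1],
  [14,-33,0,0,0,0,1],
  [14,-33,0,0,0,0,1],
  [14,-33,0,0,0,0,1],
  [14,-33,0,0,0,0,1],
  [14,-33,0,0,0,0,1],
  [14,-33,0,0,0,0,1],
  [14,-33,0,0,0,0,1],
  [14,-33,0,0,0,0,1],
  [14,-33,0,0,0,0,1],
  [13.5,-32.6,0,0,0,0,1],
  [0,0,0,0,0,0,1],
])

```text
time: 16.38
tool_pos: [537.8, 53.3, 163.5]
tcp_rot: [-180.0, 0.0, 5.5]
ft_force: [-0.3, -0.8, -1.3]
finger_gap: 35.6
grip_force: 20.1
```

Run:
```python
from h import *
to(538,51,17,5.4)
ims={n:optics.snapshot(n) for n in('scene','top')}
f=lambda n,x,y,w,hh:cv2.resize(ims[n][y:y+hh,x:x+w,::-1],(400,400),interpolation=cv2.INTER_CUBIC)
cv2.imwrite('pics/e1.png',np.hstack([f('top',160,130,180,180),f('scene',200,100,180,180)]))
p=sensors.sense()['tool_pos']
for n in ims: print(n,findcup(n,ims[n],'a',p[:2],p[2]-3.6),p)
```

```text
turn z rad 0.002 then shift [ -0.    2.3 146.5] t 16.375
scene (array([543.7,  57. ]), np.int32(82), 199) [537.45948974  51.27005849 163.28407498]
top (array([ 518.2, -570.2]), np.int32(347), 305) [537.45948974  51.27005849 163.28407498]
```

View pics/e1.png

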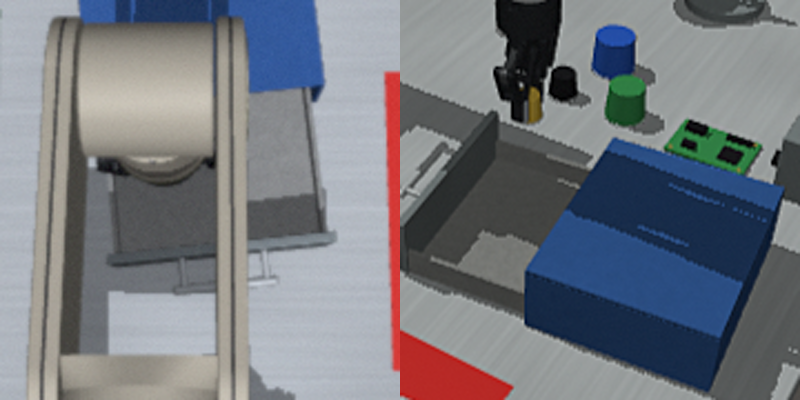

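Run:
```python
from h import *
f=lambda x,y:(160+x*.45,130+y*.45)
A=unproj('top',f(107,257),88);B=unproj('top',f(336,233),88);print('panel top (front-ish/ back edge)',A,B,np.degrees(np.arctan2(B[0]-A[0],A[1]-B[1])))
g=lambda x,y:(200+x*.45,100+y*.45)
print('scene panel far corner',unproj('scene',g(496,113),88))
for p in[(540,268),(609,140)]: print('unit',unproj('scene',g(525,270),96),unproj('scene',g(612,138),96));break
to(538,51,17,5.4)
```

```text
panel top (front-ish/ back edge) [446.29331829 122.79427392  88.        ] [ 473.64229029 -131.01203488   88.        ] 6.150192793296467
scene panel far corner [913.96762578 412.78492209  88.        ]
unit [1027.87359814  120.86810557   96.        ] [1061.30982966  427.867616     96.        ]
turn z rad 0.001 then shift [  0.5   0.3 146.3] t 16.475
```

>>> apply_moves([
  [0,0,40,0,0,0,1],
  [0,0,40,0,0,0,1],
  [0,0,30,0,0,0,1],
  [0,0,15,0,0,0,1],
  [0,0,10,0,0,0,1],
  [0,0,5,0,0,0,1],
  [0,0,3,0,0,0,1],
  [0,0,2,0,0,0,1],
  [0,0,0,0,0,0,1],
  [0,0,0,0,0,0,1],
])

```text
time: 17.73
tool_pos: [538.1, 51.2, 18.6]
tcp_rot: [180.0, -0.0, 5.4]
ft_force: [0.3, 0.3, -1.8]
finger_gap: 35.4
grip_force: 20.1
```

>>> apply_moves([
  [0,0,1.5,0,0,0,1],
  [0,0,1.5,0,0,0,1],
  [0,0,0,0,0,0,1],
])

```text
time: 18.1
tool_pos: [538.0, 51.2, 15.6]
tcp_rot: [180.0, -0.0, 5.4]
ft_force: [-1.3, -0.5, 3.0]
finger_gap: 35.4
grip_force: 20.4
```

>>> apply_moves([
  [0,0,0,0,0,0,0.3],
  [0,0,0,0,0,0,0.3],
  [0,0,0,0,0,0,0.3],
  [0,0,0,0,0,0,0.3],
  [0,0,-10,0,0,0,0.3],
  [0,0,-20,0,0,0,0.3],
  [0,0,-40,0,0,0,0.3],
  [0,0,-40,0,0,0,0.2],
  [0,0,-40,0,0,0,0.2],
  [0,0,0,0,0,0,0.2],
])

```text
time: 19.35
tool_pos: [540.8, 51.2, 170.7]
tcp_rot: [180.0, -0.5, 5.4]
ft_force: [0.4, -0.2, 0.2]
finger_gap: 68.5
grip_force: 0.0
```

Run:
```python
from h import *
to(445.2,315.3,4,5.4)
ims={n:optics.snapshot(n) for n in('scene','top')}
G=dict(b=(445,316),d=(551,319),e=(477,422))
for k,g in G.items(): print(k,*[findcup(n,ims[n],k,g) for n in ims])
print('a',findcup('scene',ims['scene'],'a',(538,51),12))
```

```text
turn z rad -0.0 then shift [ -70.3 -271.9  166.7] t 19.35
b (array([339.2, 392.3]), np.int32(1554), 171) (array([447.2, 313.1]), np.int32(227), 274)
d (array([548.8, 321.6]), np.int32(357), 378) (array([553. , 316.8]), np.int32(481), 512)
e (array([475.9, 428.5]), np.int32(401), 431) (array([481.2, 423.5]), np.int32(690), 724)
a (array([535.6,  54.1]), np.int32(159), 169)
```

>>> apply_moves([
  [-11.7,-45.3,0,0,0,0,0.2],
  [-11.7,-45.3,0,0,0,0,0.2],
  [-11.7,-45.3,0,0,0,0,0.2],
  [-11.7,-45.3,0,0,0,0,0.2],
  [-11.7,-45.3,0,0,0,0,0.2],
  [-11.7,-45.3,0,0,0,0,0.2],
  [0,0,0,0,0,0,0.2],
])

```text
time: 20.32
tool_pos: [440.2, 317.3, 163.5]
tcp_rot: [180.0, 0.2, 5.6]
ft_force: [-0.1, -0.4, -0.7]
finger_gap: 68.6
grip_force: 0.0
```

Run:
```python
from h import *
to(445.2,315.3,4,5.4)
ims={n:optics.snapshot(n) for n in('scene','top')}
G=dict(b=(445,316),d=(551,319),e=(477,422))
for k,g in G.items(): print(k,*[findcup(n,ims[n],k,g) for n in ims])
```

```text
turn z rad 0.003 then shift [  4.8   2.4 159.5] t 20.325
b (array([443.5, 317.3]), np.int32(169), 191) (array([456. , 340.9]), np.int32(524), 279)
d (array([548.8, 321. ]), np.int32(353), 378) (array([552.8, 316.6]), np.int32(480), 512)
e (array([476.5, 428.9]), np.int32(401), 431) (array([759.9,  22.9]), np.int32(9194), 624)
```

>>> apply_moves([
  [3,2,40,0,0,0,0.2],
  [0,0,40,0,0,0,0.2],
  [0,0,40,0,0,0,0.2],
  [0,0,20,0,0,0,0.2],
  [0,0,15,0,0,0,0.2],
  [0,0,4,0,0,0,0.2],
  [0,0,0,0,0,0,0.2],
])

```text
time: 21.3
tool_pos: [446.2, 313.4, 6.8]
tcp_rot: [-180.0, -0.0, 5.4]
ft_force: [-0.1, -0.1, 0.1]
finger_gap: 68.6
grip_force: 0.0
```

Run:
```python
from h import *
to(445.2,315.3,4,5.4)
```

```text
turn z rad -0.001 then shift [-0.8 -2.   2.8] t 21.3
```

Grip, release, turn to yaw 95.4, and grip again to centre the cup.

>>> apply_moves([
  [-0.8,-2,2.8,0,0,0,0.2],
  [0,0,0,0,0,0,1],
  [0,0,0,0,0,0,1],
  [0,0,0,0,0,0,1],
  [0,0,0,0,0,0,1],
  [0,0,0,0,0,0,1],
  [0,0,0,0,0,0,1],
  [0,0,0,0,0,0,0.2],
  [0,0,0,0,0,0,0.2],
  [0,0,0,0,0,0,0.2],
  [0,0,0,0,0,0,0.2],
], force=20)

```text
time: 22.68
tool_pos: [444.5, 315.4, 3.3]
tcp_rot: [180.0, 0.0, 5.4]
ft_force: [-0.1, 0.1, 0.7]
finger_gap: 68.0
grip_force: 0.0
```

>>> apply_moves([
  [0,0,-10,0,0,-0.174,0.2],
  [0,0,-10,0,0,-0.174,0.2],
  [0,0,-10,0,0,-0.174,0.2],
  [0,0,-10,0,0,-0.174,0.2],
  [0,0,0,0,0,-0.174,0.2],
  [0,0,10,0,0,-0.174,0.2],
  [0,0,10,0,0,-0.174,0.2],
  [0,0,10,0,0,-0.174,0.2],
  [0,0,10,0,0,-0.179,0.2],
  [0,0,0,0,0,0,0.2],
  [0,0,0,0,0,0,1],
  [0,0,0,0,0,0,1],
  [0,0,0,0,0,0,1],
  [0,0,0,0,0,0,1],
  [0,0,0,0,0,0,1],
  [0,0,0,0,0,0,1],
], force=20)

```text
time: 24.68
tool_pos: [445.3, 315.8, 4.2]
tcp_rot: [179.9, -0.0, 95.4]
ft_force: [0.3, 0.6, 6.2]
finger_gap: 43.4
grip_force: 20.5
```

Run:
```python
from h import *
to(538,51.2,16,95.4)
```

```text
turn z rad -0.001 then shift [-272.1   67.4  -11.8] t 24.675
```

>>> apply_moves([
  [0,0,-10,0,0,0,1],
  [0,0,-30,0,0,0,1],
  [0,0,-40,0,0,0,1],
  [0,0,-40,0,0,0,1],
  [0,0,-30,0,0,0,1],
  [-34,8.4,0,0,0,0,1],
  [-34,8.4,0,0,0,0,1],
  [-34,8.4,0,0,0,0,1],
  [-34,8.4,0,0,0,0,1],
  [-34,8.4,0,0,0,0,1],
  [-34,8.4,0,0,0,0,1],
  [-34,8.4,0,0,0,0,1],
  [-34,8.4,0,0,0,0,1],
  [0,0,0,0,0,0,1],
  [0,0,0,0,0,0,1],
])

```text
time: 26.55
tool_pos: [536.7, 51.2, 153.4]
tcp_rot: [-180.0, -0.0, 95.4]
ft_force: [-0.8, -0.1, -1.0]
finger_gap: 43.8
grip_force: 20.6
```

Run:
```python
from h import *
to(538,51.2,16,95.4)
ims={n:optics.snapshot(n) for n in('scene','top')}
G=dict(d=(551,319),e=(477,422))
for k,g in G.items(): print(k,*[findcup(n,ims[n],k,g) for n in ims])
print('a',findcup('scene',ims['scene'],'a',(538,51),12))
f=lambda n,x,y,w,hh:cv2.resize(ims[n][y:y+hh,x:x+w,::-1],(400,400),interpolation=cv2.INTER_CUBIC)
cv2.imwrite('pics/e2.png',np.hstack([f('top',60,170,180,180),f('scene',200,80,150,150)]))
```

```text
turn z rad -0.001 then shift [ -0.2   1.3 137.4] t 26.55
d (array([548.8, 321.5]), np.int32(358), 378) (array([553. , 316.5]), np.int32(483), 512)
e (array([476.2, 428.9]), np.int32(400), 431) (array([481.2, 423.6]), np.int32(689), 724)
a (array([535.6,  54.1]), np.int32(159), 169)
```

View pics/e2.png

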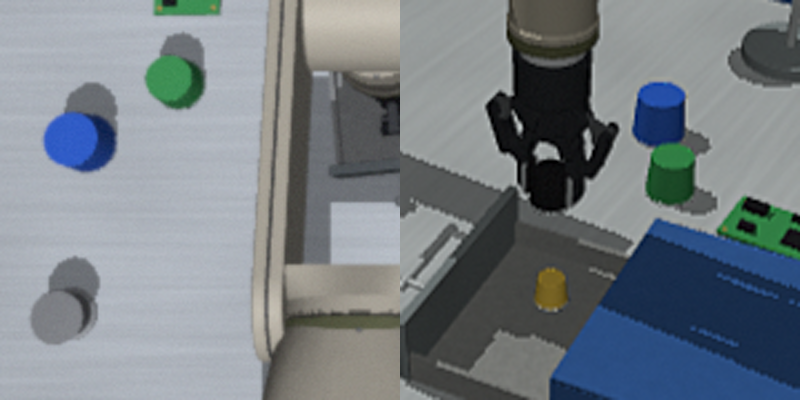

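>>> apply_moves([
  [-0.2,1.3,40,0,0,0,1],
  [0,0,30,0,0,0,1],
  [0,0,15,0,0,0,1],
  [0,0,0,0,0,0,1],
  [0,0,10,0,0,0,1],
  [0,0,10,0,0,0,1],
  [0,0,10,0,0,0,1],
  [0,0,10,0,0,0,1],
  [0,0,5,0,0,0,1],
  [0,0,3,0,0,0,1],
  [0,0,0,0,0,0,1],
])

```text
time: 28.02
tool_pos: [538.4, 50.9, 20.4]
tcp_rot: [-180.0, -0.0, 95.4]
ft_force: [0.2, 0.7, 0.4]
finger_gap: 43.9
grip_force: 20.6
```

>>> apply_moves([
  [0,0,1.5,0,0,0,1],
  [0,0,1.5,0,0,0,1],
  [0,0,0,0,0,0,1],
  [0,0,0,0,0,0,1],
])

```text
time: 28.52
tool_pos: [538.5, 50.9, 17.6]
tcp_rot: [180.0, 0.0, 95.4]
ft_force: [0.1, 0.8, -0.7]
finger_gap: 43.4
grip_force: 20.6
```

>>> apply_moves([
  [0,0,1,0,0,0,1],
  [0,0,1,0,0,0,1],
  [0,0,0,0,0,0,1],
])

```text
time: 28.9
tool_pos: [539.0, 50.9, 16.2]
tcp_rot: [179.9, 0.0, 95.4]
ft_force: [-2.4, -0.4, 4.0]
finger_gap: 43.4
grip_force: 21.2
```

>>> apply_moves([
  [0,0,0,0,0,0,0.2],
  [0,0,0,0,0,0,0.2],
  [0,0,0,0,0,0,0.2],
  [0,0,0,0,0,0,0.2],
  [0,0,-10,0,0,0,0.2],
  [0,0,-20,0,0,0,0.2],
  [0,0,-40,0,0,0,0.1],
  [0,0,-40,0,0,0,0],
  [0,0,-40,0,0,0,0],
  [0,0,0,0,0,0,0],
])

```text
time: 30.15
tool_pos: [541.4, 50.9, 170.8]
tcp_rot: [179.5, 0.0, 95.4]
ft_force: [0.4, 0.4, -0.1]
finger_gap: 85.3
grip_force: 0.0
```

Run:
```python
from h import *
ims={n:optics.snapshot(n) for n in('scene','top')}
G=dict(d=(551,319),e=(477,422))
for k,g in G.items(): print(k,*[findcup(n,ims[n],k,g) for n in ims])
print('b',findcup('scene',ims['scene'],'b',(538,51),12),mask(ims['scene'],'a').sum())
to(550.9,319.2,8,95.4)
```

```text
d (array([548.8, 321.6]), np.int32(357), 378) (array([553. , 316.6]), np.int32(483), 512)
e (array([476.3, 429. ]), np.int32(401), 431) (array([481.2, 423.5]), np.int32(691), 724)
b (array([536.4,  55.1]), np.int32(255), 255) 2875
turn z rad -0.0 then shift [266.   37.3 158.3] t 30.25
```

>>> apply_moves([
  [44.3,6.2,0,0,0,0,0],
  [44.3,6.2,0,0,0,0,0],
  [44.3,6.2,0,0,0,0,0],
  [44.3,6.2,0,0,0,0,0],
  [44.3,6.2,0,0,0,0,0],
  [44.3,6.2,0,0,0,0,0],
  [0,0,0,0,0,0,0],
  [0,0,0,0,0,0,0],
])

```text
time: 31.25
tool_pos: [549.6, 318.4, 163.7]
tcp_rot: [-179.8, 0.1, 95.4]
ft_force: [-0.0, 0.8, -0.4]
finger_gap: 85.6
grip_force: 0.0
```

Run:
```python
from h import *
to(550.9,319.2,12,95.4)
```

```text
turn z rad 0.0 then shift [  0.6   1.4 151.7] t 31.25
```

>>> apply_moves([
  [0.6,1,40,0,0,0,0],
  [0,0,40,0,0,0,0],
  [0,0,25,0,0,0,0],
  [0,0,20,0,0,0,0],
  [0,0,15,0,0,0,0],
  [0,0,10,0,0,0,0],
  [0,0,0,0,0,0,0],
  [0,0,0,0,0,0,1],
  [0,0,0,0,0,0,1],
  [0,0,0,0,0,0,1],
  [0,0,0,0,0,0,1],
  [0,0,0,0,0,0,1],
  [0,0,0,0,0,0,0],
  [0,0,0,0,0,0,0],
  [0,0,0,0,0,0,0],
  [0,0,0,0,0,0,0],
], force=20)

```text
time: 33.25
tool_pos: [551.4, 319.6, 15.3]
tcp_rot: [-180.0, 0.0, 95.4]
ft_force: [-0.8, -0.3, -0.0]
finger_gap: 85.5
grip_force: 0.0
```

>>> apply_moves([
  [0,0,-15,0,0,0.174,0],
  [0,0,-15,0,0,0.174,0],
  [0,0,-15,0,0,0.174,0],
  [0,0,-15,0,0,0.174,0],
  [0,0,0,0,0,0.174,0],
  [0,0,15,0,0,0.174,0],
  [0,0,15,0,0,0.174,0],
  [0,0,15,0,0,0.174,0],
  [0,0,15,0,0,0.179,0],
  [0,0,0,0,0,0,0],
  [0,0,0,0,0,0,1],
  [0,0,0,0,0,0,1],
  [0,0,0,0,0,0,1],
  [0,0,0,0,0,0,1],
  [0,0,0,0,0,0,1],
  [0,0,0,0,0,0,1],
], force=25)

```text
time: 35.25
tool_pos: [552.8, 319.9, 17.2]
tcp_rot: [-180.0, -0.2, 5.5]
ft_force: [-0.5, -1.9, 6.5]
finger_gap: 57.4
grip_force: 26.5
```

Run:
```python
from h import *
to(538.5,51,25,5.4)
```

```text
turn z rad 0.001 then shift [-39.5 266.3  -7.8] t 35.25
```

>>> apply_moves([
  [0,0,-10,0,0,0,1],
  [0,0,-30,0,0,0,1],
  [0,0,-40,0,0,0,1],
  [0,0,-40,0,0,0,1],
  [0,0,-20,0,0,0,1],
  [-4.8,33.3,0,0,0,0,1],
  [-4.8,33.3,0,0,0,0,1],
  [-4.8,33.3,0,0,0,0,1],
  [-4.8,33.3,0,0,0,0,1],
  [-4.8,33.3,0,0,0,0,1],
  [-4.8,33.3,0,0,0,0,1],
  [-4.8,33.3,0,0,0,0,1],
  [-4.8,33.3,0,0,0,0,1],
  [0,0,0,0,0,0,1],
  [0,0,0,0,0,0,1],
])

```text
time: 37.12
tool_pos: [537.9, 51.2, 155.0]
tcp_rot: [-180.0, 0.0, 5.4]
ft_force: [0.4, 0.6, -1.5]
finger_gap: 57.2
grip_force: 27.2
```

Run:
```python
from h import *
ims={n:optics.snapshot(n) for n in('scene','top')}
p=sensors.sense()['tool_pos']; print(p)
print('d',findcup('scene',ims['scene'],'d',p[:2],p[2]-17))
print('b',findcup('scene',ims['scene'],'b',(538,51),12))
print('e',*[findcup(n,ims[n],'e',(478,426)) for n in ims])
to(539.3,51,30,5.4)
```

```text
[538.03033876  51.6852508  155.19616194]
d (array([546.1,  48.6]), np.int32(338), 558)
b (array([536.2,  54.5]), np.int32(256), 255)
e (array([477.3, 427.6]), np.int32(411), 432) (array([481.2, 423.4]), np.int32(689), 724)
turn z rad 0.001 then shift [  1.2   0.8 125.2] t 37.225
```

>>> apply_moves([
  [1.2,0.5,30,0,0,0,1],
  [0,0,25,0,0,0,1],
  [0,0,10,0,0,0,1],
  [0,0,0,0,0,0,1],
  [0,0,10,0,0,0,1],
  [0,0,10,0,0,0,1],
  [0,0,10,0,0,0,1],
  [0,0,10,0,0,0,1],
  [0,0,10,0,0,0,1],
  [0,0,5,0,0,0,1],
  [0,0,2,0,0,0,1],
  [0,0,0,0,0,0,1],
])

```text
time: 38.72
tool_pos: [539.6, 50.5, 33.6]
tcp_rot: [180.0, -0.0, 5.4]
ft_force: [-0.4, 0.1, -0.8]
finger_gap: 57.3
grip_force: 27.2
```

>>> apply_moves([
  [0,0,1.5,0,0,0,1],
  [0,0,1.5,0,0,0,1],
  [0,0,0,0,0,0,1],
  [0,0,0,0,0,0,1],
])

```text
time: 39.22
tool_pos: [539.5, 50.4, 30.5]
tcp_rot: [180.0, -0.0, 5.4]
ft_force: [0.6, -0.0, -0.3]
finger_gap: 57.1
grip_force: 27.2
```

>>> apply_moves([
  [0,0,1.2,0,0,0,1],
  [0,0,1.2,0,0,0,1],
  [0,0,0,0,0,0,1],
])

```text
time: 39.6
tool_pos: [540.3, 50.5, 29.2]
tcp_rot: [180.0, -0.1, 5.4]
ft_force: [-1.2, -0.3, 5.7]
finger_gap: 56.8
grip_force: 27.9
```

>>> apply_moves([
  [0,0,0,0,0,0,0],
  [0,0,0,0,0,0,0],
  [0,0,0,0,0,0,0],
  [0,0,0,0,0,0,0],
  [0,0,-10,0,0,0,0],
  [0,0,-20,0,0,0,0],
  [0,0,-40,0,0,0,0],
  [0,0,-40,0,0,0,0],
  [0,0,-40,0,0,0,0],
  [0,0,0,0,0,0,0],
  [0,0,0,0,0,0,0],
])

```text
time: 40.98
tool_pos: [539.3, 50.4, 178.1]
tcp_rot: [180.0, -0.0, 5.4]
ft_force: [0.4, 0.3, -0.6]
finger_gap: 85.3
grip_force: 0.0
```

Run:
```python
from h import *
ims={n:optics.snapshot(n) for n in('scene','top')}
print('d',findcup('scene',ims['scene'],'d',(539,51),12))
print('e',*[findcup(n,ims[n],'e',(478,426)) for n in ims])
to(479.2,425.6,14,5.4)
```

```text
d (array([538.4,  51.8]), np.int32(467), 483)
e (array([477.4, 427.7]), np.int32(412), 432) (array([481.2, 423.5]), np.int32(690), 724)
turn z rad -0.0 then shift [ -23.8 -379.1  162.7] t 41.075
```

>>> apply_moves([
  [-2.6,-42.1,0,0,0,0,0],
  [-2.6,-42.1,0,0,0,0,0],
  [-2.6,-42.1,0,0,0,0,0],
  [-2.6,-42.1,0,0,0,0,0],
  [-2.6,-42.1,0,0,0,0,0],
  [-2.6,-42.1,0,0,0,0,0],
  [-2.6,-42.1,0,0,0,0,0],
  [-2.6,-42.1,0,0,0,0,0],
  [-2.6,-42.1,0,0,0,0,0],
  [0,0,30,0,0,0,0],
  [0,0,30,0,0,0,0],
  [0,0,0,0,0,0,0],
  [0,0,0,0,0,0,0],
])

```text
time: 42.7
tool_pos: [480.7, 425.4, 118.4]
tcp_rot: [180.0, 0.0, 5.4]
ft_force: [0.5, -0.4, 0.9]
finger_gap: 84.7
grip_force: 0.0
```

Run:
```python
from h import *
ims={n:optics.snapshot(n) for n in('scene','top')}
print('e',*[findcup(n,ims[n],'e',(478,426)) for n in ims])
to(479.2,425.6,14,5.4)
```

```text
e (array([477.3, 427.6]), np.int32(411), 432) (array([473.7, 419.6]), np.int32(496), 723)
turn z rad -0.001 then shift [-2.400e+00  1.000e-01  1.058e+02] t 42.8
```

>>> apply_moves([
  [-1.5,0,30,0,0,0,0],
  [0,0,30,0,0,0,0],
  [0,0,20,0,0,0,0],
  [0,0,15,0,0,0,0],
  [0,0,10,0,0,0,0],
  [0,0,0,0,0,0,0],
])

```text
time: 43.55
tool_pos: [479.0, 425.2, 12.7]
tcp_rot: [180.0, 0.0, 5.4]
ft_force: [-0.3, -0.5, 0.1]
finger_gap: 85.8
grip_force: 0.0
```

>>> apply_moves([
  [0,0,0,0,0,0,1],
  [0,0,0,0,0,0,1],
  [0,0,0,0,0,0,1],
  [0,0,0,0,0,0,1],
  [0,0,0,0,0,0,1],
  [0,0,0,0,0,0,0],
  [0,0,0,0,0,0,0],
  [0,0,0,0,0,0,0],
  [0,0,0,0,0,0,0],
], force=20)

```text
time: 44.68
tool_pos: [479.0, 425.3, 12.9]
tcp_rot: [180.0, 0.0, 5.4]
ft_force: [0.3, 0.5, 0.4]
finger_gap: 85.1
grip_force: 0.0
```

>>> apply_moves([
  [0,0,-20,0,0,0,0],
  [0,0,-20,0,0,0,0],
  [0,0,-20,0,0,-0.174,0],
  [0,0,0,0,0,-0.174,0],
  [0,0,0,0,0,-0.174,0],
  [0,0,0,0,0,-0.174,0],
  [0,0,0,0,0,-0.174,0],
  [0,0,0,0,0,-0.174,0],
  [0,0,0,0,0,-0.174,0],
  [0,0,0,0,0,-0.174,0],
  [0,0,0,0,0,-0.179,0],
  [0,0,0,0,0,0,0],
  [0,0,20,0,0,0,0],
  [0,0,20,0,0,0,0],
  [0,0,20,0,0,0,0],
  [0,0,0,0,0,0,0],
])

```text
time: 46.68
tool_pos: [477.0, 423.7, 9.3]
tcp_rot: [-179.7, 0.2, 95.4]
ft_force: [0.9, 0.6, -0.3]
finger_gap: 85.3
grip_force: 0.0
```

>>> apply_moves([
  [0,0,0,0,0,0,1],
  [0,0,0,0,0,0,1],
  [0,0,0,0,0,0,1],
  [0,0,0,0,0,0,1],
  [0,0,0,0,0,0,1],
], force=25)

```text
time: 47.3
tool_pos: [479.9, 425.9, 14.0]
tcp_rot: [179.9, -0.1, 95.4]
ft_force: [1.6, 1.1, 2.1]
finger_gap: 65.3
grip_force: 28.5
```

Run:
```python
from h import *
to(539.5,50.5,25,95.4)
```

```text
turn z rad -0.0 then shift [-379.3   24.   -11. ] t 47.3
```

>>> apply_moves([
  [0,0,-10,0,0,0,1],
  [0,0,-30,0,0,0,1],
  [0,0,-40,0,0,0,1],
  [0,0,-40,0,0,0,1],
  [0,0,-20,0,0,0,1],
  [-38,2.4,0,0,0,0,1],
  [-38,2.4,0,0,0,0,1],
  [-38,2.4,0,0,0,0,1],
  [-38,2.4,0,0,0,0,1],
  [-38,2.4,0,0,0,0,1],
  [-38,2.4,0,0,0,0,1],
  [-38,2.4,0,0,0,0,1],
  [-38,2.4,0,0,0,0,1],
  [-38,2.4,0,0,0,0,1],
  [-37.3,2.4,0,0,0,0,1],
  [0,0,0,0,0,0,1],
  [0,0,0,0,0,0,1],
])

```text
time: 49.42
tool_pos: [538.0, 50.3, 152.3]
tcp_rot: [-179.9, -0.0, 95.4]
ft_force: [-1.2, -0.2, -2.1]
finger_gap: 65.0
grip_force: 28.7
```

Run:
```python
from h import *
ims={n:optics.snapshot(n) for n in('scene','top')}
print('d',findcup('scene',ims['scene'],'d',(539,51),12))
to(539.5,50.5,26,95.4)
cv2.imwrite('pics/e3.png',cv2.resize(ims['scene'][80:230,200:350,::-1],(500,500),interpolation=cv2.INTER_CUBIC))
```

```text
d (array([538.4,  51.8]), np.int32(467), 483)
turn z rad 0.001 then shift [ -0.5   1.3 126.6] t 49.525
```

View pics/e3.png

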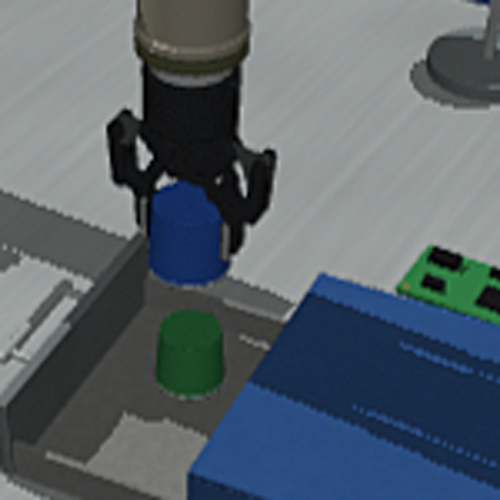

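>>> apply_moves([
  [-0.5,1.3,30,0,0,0,1],
  [0,0,25,0,0,0,1],
  [0,0,10,0,0,0,1],
  [0,0,10,0,0,0,1],
  [0,0,10,0,0,0,1],
  [0,0,10,0,0,0,1],
  [0,0,10,0,0,0,1],
  [0,0,10,0,0,0,1],
  [0,0,5,0,0,0,1],
  [0,0,2,0,0,0,1],
  [0,0,0,0,0,0,1],
  [0,0,0,0,0,0,1],
])

```text
time: 51.02
tool_pos: [540.4, 49.6, 31.5]
tcp_rot: [180.0, 0.0, 95.4]
ft_force: [-0.4, -0.2, -2.0]
finger_gap: 65.6
grip_force: 28.7
```

>>> apply_moves([
  [0,0,1.5,0,0,0,1],
  [0,0,1.5,0,0,0,1],
  [0,0,0,0,0,0,1],
  [0,0,0,0,0,0,1],
])

```text
time: 51.52
tool_pos: [540.0, 49.6, 28.1]
tcp_rot: [-180.0, 0.0, 95.4]
ft_force: [0.3, 0.0, -1.9]
finger_gap: 65.5
grip_force: 28.7
```

>>> apply_moves([
  [0,0,1.2,0,0,0,1],
  [0,0,1.2,0,0,0,1],
  [0,0,0,0,0,0,1],
])

```text
time: 51.9
tool_pos: [540.2, 49.6, 26.0]
tcp_rot: [180.0, 0.0, 95.4]
ft_force: [-1.0, 0.0, 2.1]
finger_gap: 65.7
grip_force: 29.1
```

Landed. Release and look for the hex set.

>>> apply_moves([
  [0,0,0,0,0,0,0],
  [0,0,0,0,0,0,0],
  [0,0,0,0,0,0,0],
  [0,0,0,0,0,0,0],
  [0,0,-10,0,0,0,0],
  [0,0,-30,0,0,0,0],
  [0,0,-40,0,0,0,0],
  [0,0,-40,0,0,0,0],
  [0,0,-40,0,0,0,0],
  [0,0,0,0,0,0,0],
])

```text
time: 53.15
tool_pos: [542.8, 49.6, 191.1]
tcp_rot: [179.5, 0.0, 95.4]
ft_force: [1.0, -0.5, 0.0]
finger_gap: 85.5
grip_force: 0.0
```

Run:
```python
from h import *
ims={n:optics.snapshot(n) for n in('scene','top')}
print('e',findcup('scene',ims['scene'],'e',(539,51),12), sensors.sense()['tool_pos'])
a=cv2.resize(ims['top'][205:285,370:450,::-1],(400,400),interpolation=cv2.INTER_CUBIC)
b=cv2.resize(ims['scene'][120:200,200:280,::-1],(400,400),interpolation=cv2.INTER_CUBIC)
cv2.imwrite('pics/e4.png',np.hstack([a,b]))
```

```text
e (array([536.9,  51. ]), np.int32(604), 623) [540.30174529  49.60325326 186.42754324]
```

View pics/e4.png

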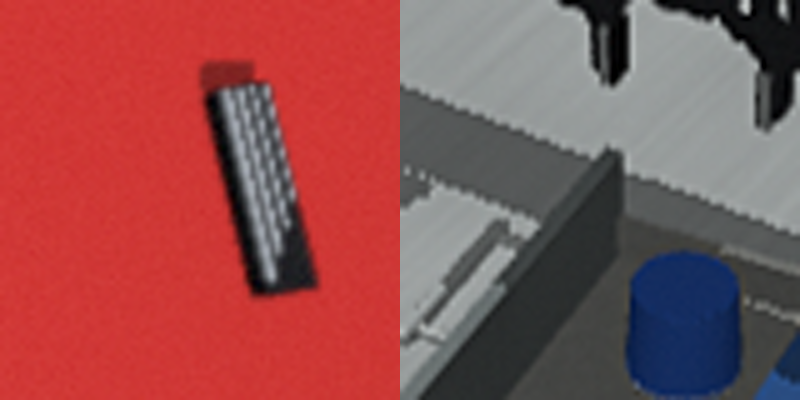

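```bash
cat >> h.py <<'E'
def box(x,y,yaw,z0=0,L=110,W=30,H=26):
    c,s=np.cos(yaw),np.sin(yaw); return np.array([[x+c*a*L/2-s*b*W/2,y+s*a*L/2+c*b*W/2,z0+h] for a in(-1,1) for b in(-1,1) for h in(0,H)])
def mom(h,img=False):
    m=cv2.moments(h,img); k=np.array([m['mu20'],m['mu11'],m['mu02']])/m['m00']
    th=.5*np.arctan2(2*k[1],k[0]-k[2]); return np.array([m['m10']/m['m00'],m['m01']/m['m00']]),th,m['m00']
def findhex(n,im,g,R=28):
    u,v=proj(n,[[g[0],g[1],12]])[0].astype(int)
    h,s,vv=cv2.split(cv2.cvtColor(im,cv2.COLOR_RGB2HSV))
    M=((s<110)|(vv<60)).astype(np.uint8); w=np.zeros_like(M); w[v-R-8:v+R+8,u-R-8:u+R+8]=M[v-R-8:v+R+8,u-R-8:u+R+8]
    w=cv2.morphologyEx(w,cv2.MORPH_CLOSE,np.ones((3,3)))
    N,L,S,c=cv2.connectedComponentsWithStats(w); i=1+np.argmax(S[1:,4]); c0,t0,a0=mom((L==i).astype(np.uint8),True)
    def f(p):
        c,t,a=mom(hullpts(n,box(*p))); d=(t-t0+np.pi/2)%np.pi-np.pi/2; return [*(c-c0),20*d]
    s=least_squares(f,g); return s.x[:2].round(1),np.degrees(s.x[2]).round(1),a0,round(mom(hullpts(n,box(*s.x)))[2])
E
python3 - <<'E'
from h import *
ims={n:optics.snapshot(n) for n in('scene','top')}
f=lambda x,y:(370+x/5,205+y/5)
P=[unproj('top',f(*p),24) for p in[(207,92),(268,82),(318,287),(252,296)]]
print(np.round(P,1), np.mean(P,0))
m=np.mean(P,0); 
for n in ims: print(n,findhex(n,ims[n],[m[0],m[1],.19]))
E
```

```text
[[ 509.4 -402.    24. ]
 [ 514.7 -434.3   24. ]
 [ 408.6 -453.6   24. ]
 [ 403.9 -419.4   24. ]] [ 459.12832678 -427.32444418   24.        ]
scene (array([ 458.6, -427.9]), np.float64(10.9), 723.0, 800)
top (array([ 460. , -427.7]), np.float64(10.8), 522.0, 645)
```

>>> apply_moves([
  [0,0,0,0,0,0.164,0.3],
  [0,0,0,0,0,0.164,0.3],
  [0,0,0,0,0,0.164,0.3],
  [0,0,0,0,0,0.164,0.3],
  [0,0,0,0,0,0.164,0.3],
  [0,0,0,0,0,0.164,0.3],
  [0,0,0,0,0,0.164,0.3],
  [0,0,0,0,0,0.164,0.3],
  [0,0,0,0,0,0.164,0.3],
  [0,0,0,0,0,0,0.3],
])

```text
time: 54.6
tool_pos: [539.1, 49.6, 184.1]
tcp_rot: [-180.0, 0.2, 10.9]
ft_force: [-0.3, -0.3, -0.2]
finger_gap: 59.6
grip_force: 0.0
```

Run:
```python
from h import *
to(459.2,-427.6,2.5,10.8)
```

```text
turn z rad 0.001 then shift [-167.9  453.8  181.6] t 54.6
```

>>> apply_moves([
  [-15.3,41.3,0,0,0,0,0.3],
  [-15.3,41.3,0,0,0,0,0.3],
  [-15.3,41.3,0,0,0,0,0.3],
  [-15.3,41.3,0,0,0,0,0.3],
  [-15.3,41.3,0,0,0,0,0.3],
  [-15.3,41.3,0,0,0,0,0.3],
  [-15.3,41.3,0,0,0,0,0.3],
  [-15.3,41.3,0,0,0,0,0.3],
  [-15.3,41.3,0,0,0,0,0.3],
  [-15.3,41.3,0,0,0,0,0.3],
  [-15.3,41.3,0,0,0,0,0.3],
  [0,0,40,0,0,0,0.3],
  [0,0,40,0,0,0,0.3],
  [0,0,0,0,0,0,0.3],
  [0,0,0,0,0,0,0.3],
])

```text
time: 56.48
tool_pos: [460.4, -428.4, 106.8]
tcp_rot: [180.0, -0.0, 10.9]
ft_force: [-0.4, 0.2, -0.0]
finger_gap: 60.2
grip_force: 0.0
```

Run:
```python
from h import *
to(459.2,-427.6,2.5,10.8)
im=optics.snapshot('scene'); print(findhex('scene',im,[459,-427,.19]))
```

```text
turn z rad 0.002 then shift [ -1.   -1.  104.3] t 56.475
(array([ 421.5, -419.5]), np.float64(10.9), 1114.0, 769)
```

>>> apply_moves([
  [-1,-1,40,0,0,0,0.3],
  [0,0,30,0,0,0,0.3],
  [0,0,8,0,0,0,0.3],
  [0,0,8,0,0,0,0.3],
  [0,0,0,0,0,0,0.3],
])

```text
time: 57.15
tool_pos: [459.4, -428.0, 20.9]
tcp_rot: [179.9, -0.0, 10.8]
ft_force: [1.0, 0.2, 0.3]
finger_gap: 60.0
grip_force: 0.0
```

>>> apply_moves([
  [0,0,8,0,0,0,0.3],
  [0,0,8,0,0,0,0.3],
  [0,0,2.5,0,0,0,0.3],
  [0,0,0,0,0,0,0.3],
])

```text
time: 57.65
tool_pos: [458.5, -427.2, 0.7]
tcp_rot: [-180.0, 0.0, 10.8]
ft_force: [-1.6, 0.9, 0.8]
finger_gap: 59.9
grip_force: 0.0
```

>>> apply_moves([
  [0,0,0,0,0,0,1],
  [0,0,0,0,0,0,1],
  [0,0,0,0,0,0,1],
  [0,0,0,0,0,0,1],
  [0,0,0,0,0,0,1],
  [0,0,0,0,0,0,1],
], force=40)

```text
time: 58.4
tool_pos: [459.1, -427.8, 1.8]
tcp_rot: [179.9, -0.0, 10.8]
ft_force: [0.1, -0.6, 5.5]
finger_gap: 29.1
grip_force: 41.7
```

Run:
```python
from h import *
to(549,-59,14,5.4)
```

```text
turn z rad 0.095 then shift [ 124.2 -358.7  -12.2] t 58.4
```

>>> apply_moves([
  [0,0,-10,0,0,0,1],
  [0,0,-20,0,0,0.095,1],
  [0,0,-40,0,0,0,1],
  [0,0,-40,0,0,0,1],
  [0,0,-30,0,0,0,1],
  [12.4,-35.9,0,0,0,0,1],
  [12.4,-35.9,0,0,0,0,1],
  [12.4,-35.9,0,0,0,0,1],
  [12.4,-35.9,0,0,0,0,1],
  [12.4,-35.9,0,0,0,0,1],
  [12.4,-35.9,0,0,0,0,1],
  [12.4,-35.9,0,0,0,0,1],
  [12.4,-35.9,0,0,0,0,1],
  [12.4,-35.9,0,0,0,0,1],
  [12.4,-35.9,0,0,0,0,1],
  [0,0,0,0,0,0,1],
  [0,0,0,0,0,0,1],
])

```text
time: 60.52
tool_pos: [548.1, -58.5, 140.9]
tcp_rot: [180.0, 0.1, 5.4]
ft_force: [0.4, 0.1, -2.0]
finger_gap: 29.0
grip_force: 40.9
```

Run:
```python
from h import *
to(549,-59,14,5.4)
im=optics.snapshot('scene'); cv2.imwrite('pics/f1.png',cv2.resize(im[80:260,190:370,::-1],(540,540),interpolation=cv2.INTER_CUBIC))
print('e',findcup('scene',im,'e',(539,51),12))
```

```text
turn z rad 0.0 then shift [  0.8   0.6 126.9] t 60.525
e (array([544.7,  51.7]), np.int32(432), 626)
```

View pics/f1.png

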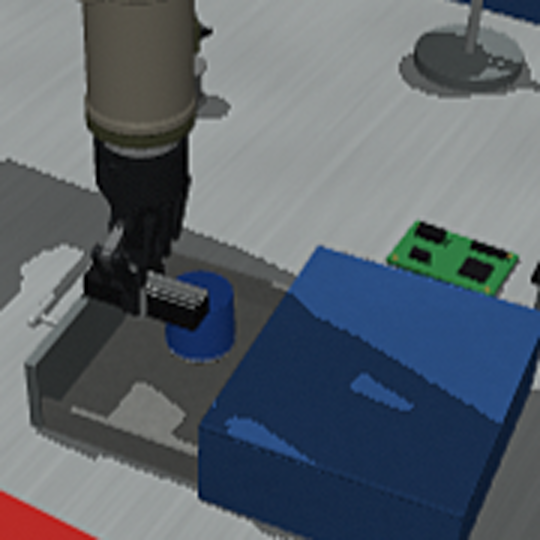

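>>> apply_moves([
  [0.5,0.6,40,0,0,0,1],
  [0,0,40,0,0,0,1],
  [0,0,20,0,0,0,1],
  [0,0,10,0,0,0,1],
  [0,0,10,0,0,0,1],
  [0,0,3,0,0,0,1],
  [0,0,1.5,0,0,0,1],
  [0,0,0,0,0,0,1],
  [0,0,0,0,0,0,1],
])

```text
time: 61.7
tool_pos: [549.6, -58.9, 17.2]
tcp_rot: [180.0, -0.0, 5.4]
ft_force: [0.3, -0.1, -1.3]
finger_gap: 29.1
grip_force: 40.8
```

>>> apply_moves([
  [0,0,1.2,0,0,0,1],
  [0,0,1,0,0,0,1],
  [0,0,0,0,0,0,1],
])

```text
time: 62.08
tool_pos: [549.0, -58.9, 14.3]
tcp_rot: [-180.0, 0.0, 5.4]
ft_force: [-0.4, 0.4, -1.4]
finger_gap: 29.3
grip_force: 40.8
```

>>> apply_moves([
  [0,0,1,0,0,0,1],
  [0,0,0.6,0,0,0,1],
  [0,0,0,0,0,0,1],
])

```text
time: 62.45
tool_pos: [549.8, -58.9, 13.7]
tcp_rot: [180.0, -0.1, 5.4]
ft_force: [-2.0, 1.3, 5.4]
finger_gap: 29.2
grip_force: 41.7
```

Landed. Partly open, lift, and turn back towards the handle.

>>> apply_moves([
  [0,0,0,0,0,0,0.45],
  [0,0,0,0,0,0,0.45],
  [0,0,0,0,0,0,0.45],
  [0,0,-10,0,0,0,0.45],
  [0,0,-30,0,0,0,0.45],
  [0,0,-40,0,0,0,0.45],
  [0,0,-40,0,0,0,0.6],
  [0,0,-40,0,0,-0.174,0.7],
  [0,0,0,0,0,-0.174,0.7],
  [0,0,0,0,0,-0.174,0.7],
  [0,0,0,0,0,-0.174,0.7],
  [0,0,0,0,0,-0.174,0.7],
  [0,0,0,0,0,-0.174,0.7],
  [0,0,0,0,0,-0.174,0.7],
  [0,0,0,0,0,-0.174,0.7],
  [0,0,0,0,0,-0.179,0.7],
  [0,0,0,0,0,0,0.7],
])

```text
time: 64.58
tool_pos: [549.3, -58.9, 173.6]
tcp_rot: [180.0, 0.0, 95.3]
ft_force: [-0.2, -0.6, 0.2]
finger_gap: 25.4
grip_force: 0.0
```

Run:
```python
from h import *
to(416,-6.5,46,95.4)
ims={n:optics.snapshot(n) for n in('scene','top')}
im=ims['scene']; a=cv2.resize(im[100:240,190:330,::-1],(400,400),interpolation=cv2.INTER_CUBIC)
b=cv2.resize(ims['top'][150:270,190:310,::-1],(400,400),interpolation=cv2.INTER_CUBIC)
cv2.imwrite('pics/f2.png',np.hstack([a,b]))
print('e',findcup('scene',im,'e',(539,51),12))
```

```text
turn z rad -0.001 then shift [  64.7 -127.8  127.6] t 64.575
e (array([538.3,  51.4]), np.int32(613), 624)
```

View pics/f2.png

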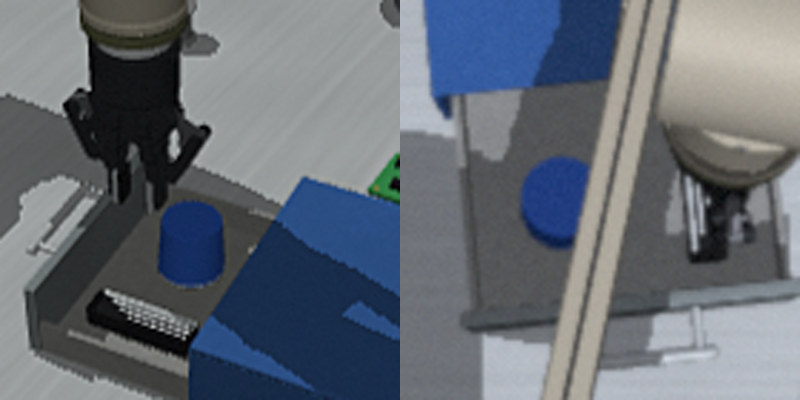

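>>> apply_moves([
  [16,-32,0,0,0,0,0.7],
  [16,-32,0,0,0,0,0.7],
  [16,-32,0,0,0,0,0.7],
  [16,-32,0,0,0,0,0.7],
  [0,0,30,0,0,0,0.7],
  [0,0,0,0,0,0,0.7],
  [0,0,0,0,0,0,0.7],
])

```text
time: 65.55
tool_pos: [416.2, -7.4, 143.7]
tcp_rot: [180.0, 0.0, 95.3]
ft_force: [0.8, -0.7, -0.1]
finger_gap: 25.9
grip_force: 0.0
```

Run:
```python
from h import *
to(415.5,-6,46,95.4)
```

```text
turn z rad -0.002 then shift [ 1.4 -0.5 97.7] t 65.55
```

>>> apply_moves([
  [1.4,-0.5,30,0,0,0,0.7],
  [0,0,20,0,0,0,0.7],
  [0,0,10,0,0,0,0.7],
  [0,0,10,0,0,0,0.7],
  [0,0,10,0,0,0,0.7],
  [0,0,9,0,0,0,0.7],
  [0,0,9,0,0,0,0.7],
  [0,0,0,0,0,0,0.7],
])

```text
time: 66.55
tool_pos: [414.6, -5.8, 44.2]
tcp_rot: [-179.9, -0.0, 95.4]
ft_force: [-0.3, 0.2, 0.0]
finger_gap: 25.3
grip_force: 0.0
```

>>> apply_moves([
  [0,0,0,0,0,0,1],
  [0,0,0,0,0,0,1],
  [0,0,0,0,0,0,1],
  [0,0,0,0,0,0,1],
  [0,0,0,0,0,0,1],
], force=40)

```text
time: 67.18
tool_pos: [416.1, -5.8, 45.3]
tcp_rot: [179.9, 0.0, 95.4]
ft_force: [5.8, 1.9, -6.4]
finger_gap: 9.2
grip_force: 38.8
```

>>> apply_moves([
  [0,3,0,0,0,0,1],
  [0,6,0,0,0,0,1],
  [0,8,0,0,0,0,1],
  [0,8,0,0,0,0,1],
  [0,8,0,0,0,0,1],
  [0,8,0,0,0,0,1],
  [0,8,0,0,0,0,1],
  [0,8,0,0,0,0,1],
  [0,8,0,0,0,0,1],
  [0,8,0,0,0,0,1],
  [0,8,0,0,0,0,1],
  [0,8,0,0,0,0,1],
  [0,8,0,0,0,0,1],
  [0,8,0,0,0,0,1],
  [0,8,0,0,0,0,1],
  [0,8,0,0,0,0,1],
  [0,8,0,0,0,0,1],
  [0,6,0,0,0,0,1],
  [0,5,0,0,0,0,1],
  [0,0,0,0,0,0,1],
])

```text
time: 69.68
tool_pos: [556.1, 8.9, 45.3]
tcp_rot: [179.9, -0.1, 95.4]
ft_force: [2.0, 8.1, 3.9]
finger_gap: 9.2
grip_force: 39.8
```

>>> apply_moves([
  [0,4,0,0,0,0,1],
  [0,4,0,0,0,0,1],
  [0,3,0,0,0,0,1],
  [0,3,0,0,0,0,1],
  [0,2,0,0,0,0,1],
  [0,0,0,0,0,0,1],
])

```text
time: 70.42
tool_pos: [571.5, 10.5, 45.2]
tcp_rot: [179.9, -0.1, 95.4]
ft_force: [-0.8, 7.9, 5.7]
finger_gap: 9.5
grip_force: 40.0
```

Expected stop near x ≈ 581.

>>> apply_moves([
  [0.5,2,0,0,0,0,1],
  [0,2,0,0,0,0,1],
  [0,2,0,0,0,0,1],
  [0,1,0,0,0,0,1],
  [0,0,0,0,0,0,1],
])

```text
time: 71.05
tool_pos: [578.4, 11.2, 45.2]
tcp_rot: [179.9, -0.1, 95.4]
ft_force: [-1.6, 6.0, 5.7]
finger_gap: 9.4
grip_force: 40.0
```

>>> apply_moves([
  [0,1,0,0,0,0,1],
  [0,1,0,0,0,0,1],
  [0,1,0,0,0,0,1],
  [0,0,0,0,0,0,1],
])

```text
time: 71.55
tool_pos: [580.3, 11.4, 45.2]
tcp_rot: [-179.9, -0.1, 95.4]
ft_force: [-8.2, 4.9, 10.3]
finger_gap: 9.7
grip_force: 40.6
```

>>> apply_moves([
  [0,1,0,0,0,0,1],
  [0,1,0,0,0,0,1],
  [0,0,0,0,0,0,1],
])

```text
time: 71.92
tool_pos: [580.3, 11.4, 45.1]
tcp_rot: [-179.7, -0.1, 95.4]
ft_force: [-19.3, 4.1, 20.0]
finger_gap: 9.6
grip_force: 41.6
```

>>> apply_moves([
  [0,0,0,0,0,0,0.7],
  [0,0,0,0,0,0,0.7],
  [0,-2,0,0,0,0,0.7],
  [0,-1,0,0,0,0,0.7],
  [0,0,-10,0,0,0,0.7],
  [0,0,-20,0,0,0,0.7],
  [0,0,-40,0,0,0,0.7],
  [0,-10,-40,0,0,0,0.7],
  [0,-40,-20,0,0,0,0.7],
  [0,-40,0,0,0,0,0.7],
  [0,-40,0,0,0,0,0.7],
  [0,0,0,0,0,0,0.7],
])

```text
time: 73.42
tool_pos: [448.6, -2.3, 176.1]
tcp_rot: [179.9, 0.0, 95.4]
ft_force: [0.6, -0.8, 0.6]
finger_gap: 25.6
grip_force: 0.0
```

Run:
```python
from h import *
ims={n:optics.snapshot(n) for n in('scene','top')}
cv2.imwrite('pics/g.png',cv2.resize(ims['scene'][:,:,::-1],(800,600),interpolation=cv2.INTER_CUBIC))
cv2.imwrite('pics/g2.png',cv2.resize(ims['top'][60:260,120:330,::-1],(630,600),interpolation=cv2.INTER_CUBIC))
```

```text
(no output)
```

View pics/g.png

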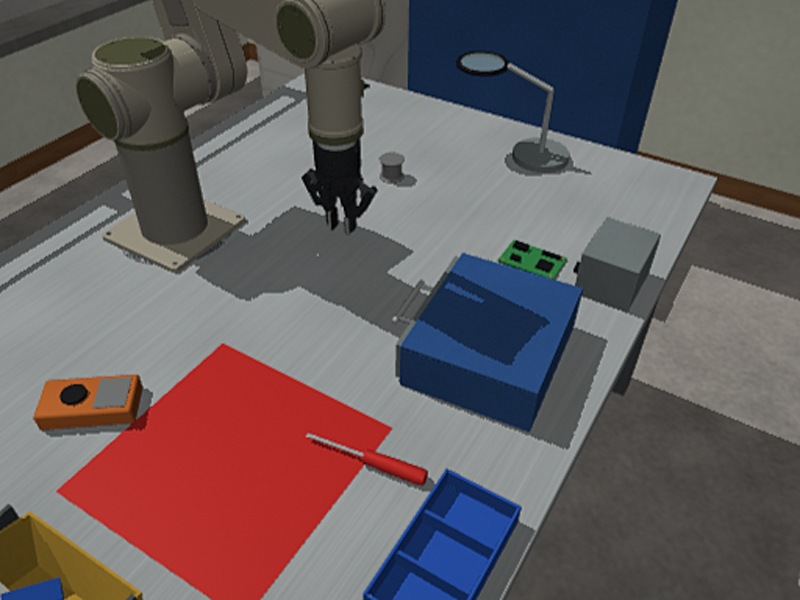

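View pics/g2.png

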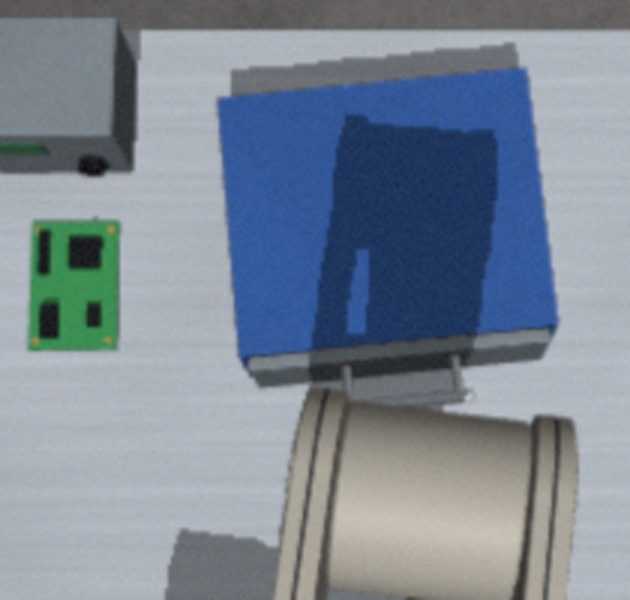

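The drawer is flush shut at (440,300) in the scene view, the bench is clear of cups and hex set, and the board is untouched.

```bash
python3 -c "
from bench import r
print(r.hand_in())"
```

```text
the job is handed in; nothing more can be done
None
```

The job is handed in: the four cups that were out (yellow, black, green and blue) are nested mouth down in the drawer with the hex key set flat beside them, the drawer is shut, and the circuit board was not moved.

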